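Find the finger notch in the rail and press the release of the disc drawer

ROBOT

A 7-joint arm with a two-finger parallel gripper is mounted at the origin on the work surface. World frame = base frame: x ahead of the robot, y to its left, z up, the work surface at z = 0. Lengths are in m, angles in rad, forces in N, time in s.
With the tool pointing down it reaches from about 0.35 to 0.9 m from the base axis. Payload 8.1 kg.
Tool frame: the origin (TCP) lies between the finger pads; the fingertips stand ahead of it and the grasp point (between the pads) is the TCP (arm.nose_length is the z of the fingertips in the tool frame, in m); z points along the fingers, y is the line along which they close (so a half turn about z gives the same grasp; the last joint's range is limited). The gripper opens to 92 mm and grips with 3 to 60 N. Pads are 19 mm wide; open, the fingers measure 130 mm over their backs; the gripper's body (75 mm by 190 mm) begins 47 mm behind the grasp point.
Start: joints at [1.001, 0.434, 0.025, 1.573, -0.012, 1.134, -0.075], TCP at [0.281, -0.558, 0.246] pointing down, gripper open.
Joint ranges: [-2.62, 2.62], [-0.44, 2.09], [-1.27, 1.32], [0.08, 2.57], [-1.32, 4.46], [0.12, 2], [-2.74, 2.74]. Speed limits (rad/s): [2.22, 2.22, 3.01, 3.01, 3.14, 3.14, 3.14].

INTERFACE

Orientations are given as a rotation vector (axis times angle).
In Python, from cell import sensors, optics, arm gives the robot as it stands.
- The arm moves only by the tool arm_command, never from a script. Its argument "deltas" is one flat list of numbers, 7 for each row, row after row: the turn, a rotation vector about the world's x, y, z as a fraction of full scale, then the shift along the world's x, y, z as a fraction of full scale, then the finger opening in mm, from 0 to 91.8. In form: [wx, wy, wz, dx, dy, dz, fingers, wx, wy, wz, dx, dy, dz, fingers, ...]. A call has 1 to 20 rows; each row is the pose to reach, as a shift and turn from the pose commanded when the call began; what a row does not reach only later rows make up. Full scale, the value 1, is 1 m for a shift and 90 degrees for a turn. A row lasts 1/10 s, in which the tool goes at most 50 mm and 8.59 degrees, less where a joint would pass 70% of its speed; a pose out of reach is approached as far as the arm can. A call with a number of a shift or a turn outside -1 to 1 is refused whole. A call with a gripper value outside its range is refused whole. The fingers move at their own pace and stop on an object; "force" is the grip in N (left out, the last holds). Time passes only in rows, so rows that repeat a pose let the fingers close. It gives the time, the measured TCP pose, the force, the opening and the grip force at its end, in the units of the state.
- sensors.observe(): the state, without advancing time (a new reading comes with each control period).
- optics.get_image(name): name is "side" or "top" or "wrist"; returns the picture (384x512x3 uint8, blue, green, red); there is no depth.
- optics.calibration(name): a dict with "camera_matrix" (3x3 intrinsics, pixels), "D" ([k1, k2, p1, p2, k3] as OpenCV has them; the pictures are not rectified), "rvec" (rotation vector, rad) and "tvec" (3), from world to camera coordinates, as OpenCV has them. Camera axes: x right, y down, z forward; pixel columns grow to the right and rows downward; lengths in m; the calibration is good to about 2 mm. A picture is of the moment at which its call begins: read the wrist's pose just before it. calibration takes no time and is no camera call; for the wrist camera it gives the pose at the moment of the call.
- arm.sign_off(): hands the job in; it is judged then, once.
The state is a dict: "clock": time; "joints": joint angles; "dq": joint speeds; "joint_efforts": joint torques, N m; "position": TCP position; "ee_rot": TCP orientation; "force": force on the tool from outside, world axes, zero at the start; "ft_torque": the same for the moment, N m; "width": opening from 0.0 (shut) to 1.0 (fully open); "gripper_force": force on a finger pad.
Only numpy, scipy, OpenCV 4.12 (cv2) and the standard library are available. Lean on these libraries where they do the work, as an engineer would, in place of code of your own. Each camera call takes 0.05 s, during which the arm holds its last target. There are 200 camera calls.

TASK

With the fingers shut, lay the fingertips on the left end (the robot's left) of the steel rail along the top front edge of the green drawer unit and sweep them along the rail to the right until they find the notch; then press the release key inside the notch fully home, so that it drives the drawer open, and move clear. Do it all by touch and pressing: do not touch the drawer itself, and leave the spray can, the tub, the hammer and the magnetic square where they are.

Things in the scene. Friction and masses are not known exactly. Their poses are not given: they have to be found in the camera images.
- case: Green steel drawer unit fixed to the bench, 220 deep (x), 360 wide (y), 85 high to its flat top plate. Origin: centre of its underside. Its front, with one drawer, faces its -x (the robot); +y is the robot's left; yaw up to 0.3 rad. A plain steel rail, 28 wide, 22 high, runs the full width along the top front edge: centre line at x = -92 mm, flat top at z = 107 mm in this frame.
- rail_left (a point): Point on the rail's flat top, on its centre line, 15 mm from its left end (y = +165 mm of the unit); axes as the unit's. The notch never comes nearer to it than 93 mm: the sweep starts here and goes to rail_right.
- rail_right (a point): The same at the right end of the rail (y = -165 mm). The rail's one notch is 44 long (y), cut through its whole height and width, open at front and back. Its middle is anywhere from 50 mm left to 50 mm right of the rail's middle and is not reported: it must be felt or seen.
- key (a joint): Press of the release key, m: 0 at the start, 0.008 fully home (hard stop). The key is a plain steel bar, 26 wide, under the rail, within reach only in the notch, whose whole bottom it fills; its flat top lies 10 mm below the rail's top, 18 mm when home. It resists with about 7 to 10 N of friction, no spring: it stays where left.
- drawer: The drawer, with grinding discs in it; its handle-less front, 344 wide, 70 high, is flush with the front of the unit below the rail. Not to be touched. Its frame lies at the unit's origin while it is shut, axes as the unit's, and moves along the unit's -x by 5 mm for each 1 mm of the key: 40 mm out when the key is home. It stays where it is left.
- can: Spray can, 60 across, 160 high, standing on the bench to the left of the unit. Origin: centre of its underside. To be left alone.
- tub: Small open dark steel tub, 60 across, 40 high, standing on the unit's top plate near its right end, behind the rail. Origin: centre of its underside. To be left alone.
- hammer: Hammer, 240 long, lying on the bench to the right of the unit. To be left alone.
- square: Red L-shaped magnetic welding square, 90 by 92, 18 thick, lying flat on the bench to the left, nearer the robot than the unit. To be left alone.

How it is judged:
By the outcome, as a careful person would: the job done as asked, in the order asked, and still so for the second after the job is handed in, with the robot touching nothing.
It also fails if it takes over 58 s, if anything falls off the work surface, if the arm or the gripper's body presses on something with over 40 N, if the wrist force passes 120 N, or if a joint passes its speed limit or range.

## Working session

There is one attempt and no reset: what is moved stays moved. The work goes in short steps, Python scripts to look and compute and a tool call to move; the robot and the scene stay as the last step left them, time stands still between calls to the robot, and variables do not carry over. Pictures are saved under pics/ and viewed, at most 10 in all, crops included, and the job is handed in when it is done.

Besides the shell and the picture viewer there is one more tool, called after ">>>" by a JSON object that holds its "api" and its "payload". arm_command: Moves the arm, as the interface text tells. Its arguments: {"type":"object","properties":{"deltas":{"type":"array","items":{"type":"number"}},"force":{"type":"number"}},"required":["deltas"]}

```bash
mkdir -p pics
python3 - <<'E'
from cell import sensors, optics, arm
import cv2
print(sensors.observe(), arm.nose_length)
for n in("side","top"):
    cv2.imwrite(f"pics/{n}0.png",optics.get_image(n)); print(optics.calibration(n))
E
```

```text
{'clock': 0.0, 'joints': array([ 1.00142417,  0.43525735,  0.02496087,  1.57414779, -0.01161252,
        1.13402206, -0.07510033]), 'dq': array([-0.00121307,  0.00037234,  0.00013148,  0.00021126, -0.00075476,
       -0.00104411, -0.00052653]), 'joint_efforts': array([-1.44624348e-03, -6.67838645e+01,  9.84124951e-01, -3.14461184e+01,
       -6.06151507e-02,  4.27514885e-02,  1.15617440e-04]), 'position': array([ 0.2809779 , -0.55769775,  0.24490387]), 'ee_rot': array([-3.05488078e+00, -7.26095018e-01,  8.19764302e-04]), 'force': array([-0.52266673, -0.00820263,  0.78597925]), 'ft_torque': array([-0.01787783, -0.02820803, -0.0457931 ]), 'gripper_force': 0.0, 'width': 0.9992102026182798} 0.019
{'camera_matrix': array([[354.96426022,   0.        , 252.71149424],
       [  0.        , 354.96426022, 194.46305825],
       [  0.        ,   0.        ,   1.        ]]), 'D': array([-0.08310583,  0.        ,  0.        ,  0.        ,  0.        ]), 'rvec': array([ 2.21163732, -0.09713526,  0.04364947]), 'tvec': array([-0.46678206,  0.12460665,  0.82810059])}
{'camera_matrix': array([[377.87079445,   0.        , 266.2421807 ],
       [  0.        , 377.87079445, 189.75541891],
       [  0.        ,   0.        ,   1.        ]]), 'D': array([-0.00240899,  0.        ,  0.        ,  0.        ,  0.        ]), 'rvec': array([ 2.11774134, -2.15283134,  0.20572117]), 'tvec': array([0.03385424, 0.48641631, 0.95595997])}
```

View pics/side0.png

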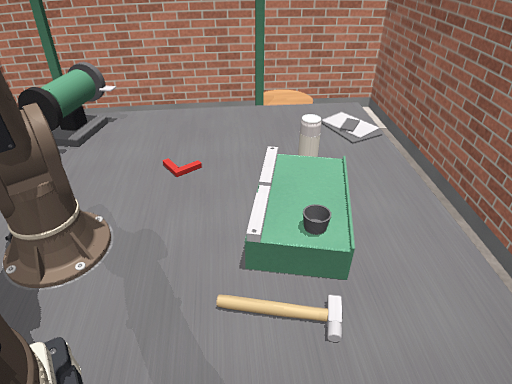

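View pics/top0.png

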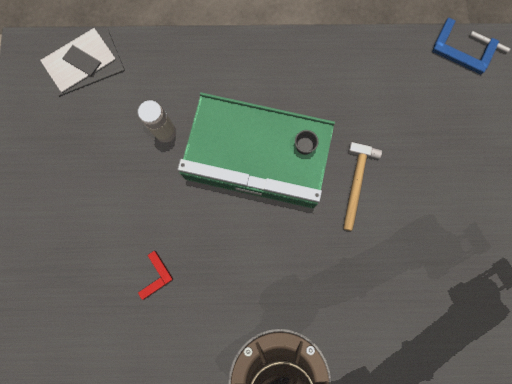

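The side view shows the white rail from (270,150) to (257,235) with a notch near (265,185). In the top view it runs from (181,167) to (320,194), with the notch around (250,182).

```bash
cat > h.py <<'E'
import cv2, numpy as np
def ray(c,uv,z):
    R,_=cv2.Rodrigues(c["rvec"]); C=-R.T@c["tvec"]
    p=cv2.undistortPoints(np.array(uv,float).reshape(-1,1,2),c["camera_matrix"],c["D"])[:,0]
    d=np.c_[p,np.ones(len(p))]@R
    return C+d*((z-C[2])/d[:,2])[:,None]
E
python3 - <<'E'
from h import *
from cell import optics
ims=[]
for n,roi in(("top",(170,150,330,210)),("side",(235,140,285,245))):
    im=cv2.imread(f"pics/{n}0.png"); c=optics.calibration(n)
    hsv=cv2.cvtColor(im,cv2.COLOR_BGR2HSV); m=((hsv[...,1]<60)&(hsv[...,2]>125)).astype(np.uint8)
    k=np.zeros_like(m); x0,y0,x1,y1=roi; k[y0:y1,x0:x1]=m[y0:y1,x0:x1]
    cs=[q for q in cv2.findContours(k,0,2)[0] if cv2.contourArea(q)>30]
    for q in cs:
        w=ray(c,q.reshape(-1,2),.107)[:,:2].astype(np.float32)
        r=cv2.minAreaRect(w); print(n,cv2.contourArea(q),np.round(r[0],4),np.round(r[1],4),np.round(r[2],1)); print(np.round(cv2.boxPoints(r),4).tolist())
    s=5 if n=="top" else 5
    cv2.imwrite(f"pics/{n}1.png",cv2.resize(im[y0:y1,x0:x1],None,fx=s,fy=s,interpolation=cv2.INTER_CUBIC))
E
```

```text
top 1540.5 [0.5013 0.0696] [0.3629 0.0309] 76.3
[[0.4431999921798706, -0.10300000011920929], [0.4731999933719635, -0.11029999703168869], [0.5594000220298767, 0.24210000038146973], [0.5293999910354614, 0.24950000643730164]]
side 3544.5 [0.4936 0.0719] [0.4226 0.1416] 84.7
[[0.40369999408721924, -0.13199999928474426], [0.544700026512146, -0.14499999582767487], [0.5834000110626221, 0.2757999897003174], [0.4424000084400177, 0.2888000011444092]]
```

View pics/top1.png

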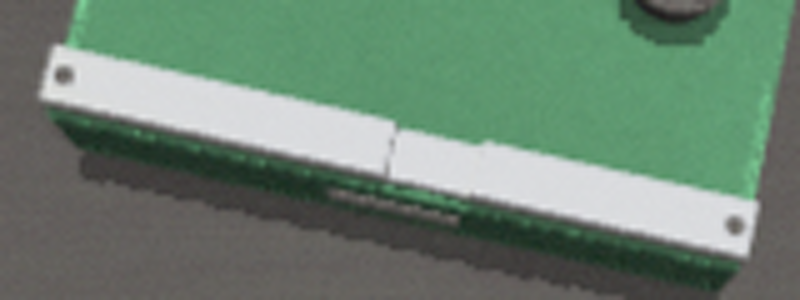

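View pics/side1.png

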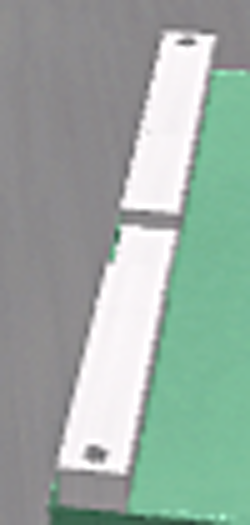

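The top crop shows the rail's two ends and the notch from about crop x 392 to 478, so its middle is about 20 mm right of the rail's middle. From the mask, yaw ≈ -0.24, rail_left ≈ (0.540, 0.230) and rail_right ≈ (0.462, -0.091). I'll put the finger-closing line across the rail, so the 19 mm pad width lies along the sweep.

>>> {"api": "arm_command", "payload": {"deltas": [0,0,0.55,0.26,0.788,0,0,0,0,0.55,0.26,0.788,0,0,0,0,0.55,0.26,0.788,0,0,0,0,0.55,0.26,0.788,0,0,0,0,0.55,0.26,0.788,0,0,0,0,0.55,0.26,0.788,0,0,0,0,0.55,0.26,0.788,0,0,0,0,0.55,0.26,0.788,0,0,0,0,0.55,0.26,0.788,0,0,0,0,0.55,0.26,0.788,0,0,0,0,0.55,0.26,0.788,0,0,0,0,0.55,0.26,0.788,0,0,0,0,0.55,0.26,0.788,0,0,0,0,0.55,0.26,0.788,0,0,0,0,0.55,0.26,0.788,0,0,0,0,0.55,0.26,0.788,0,0,0,0,0.55,0.26,0.788,0,0,0,0,0.55,0.26,0.788,0,0,0,0,0.55,0.26,0.788,0,0,0,0,0.55,0.26,0.788,0,0]}}

```text
clock: 2.1
position: [0.5411, 0.2282, 0.2454]
ee_rot: [2.472, 1.937, -0.002]
force: [-0.2, -0.4, 0.5]
width: 0.001
gripper_force: 0.0
```

Run:
```python
from h import *
from cell import sensors,optics
print(sensors.observe()["joints"].round(2))
c=optics.calibration("wrist"); im=optics.get_image("wrist")
u=np.array([.2376,.9714]);m=np.array([.5013,.0696]);n=np.array([u[1],-u[0]])
for a in(.18,.165,0.0,-.18):
  for b in(-.014,0,.014):
    P=np.r_[m+a*u+b*n,.107]
    q,_=cv2.projectPoints(P[None],c["rvec"],c["tvec"],c["camera_matrix"],c["D"]); 
    cv2.circle(im,tuple(int(v) for v in q.ravel().round()),2,(0,0,255),-1)
cv2.imwrite("pics/w0.png",im)
```

```text
[-0.11  0.43 -0.54  1.63  0.24  1.14 -0.95]
```

View pics/w0.png

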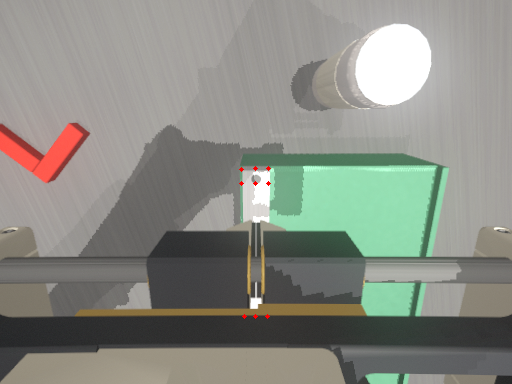

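The wrist view shows the projected rail points on the rail's left end (columns 241-268, row 168), within about 1 mm. The rail pose is confirmed, so I'm descending.

>>> {"api": "arm_command", "payload": {"deltas": [0,0,0,0,0,-0.04,0,0,0,0,0,0,-0.08,0,0,0,0,0,0,-0.1,0,0,0,0,0,0,-0.11,0,0,0,0,0,0,-0.114,0,0,0,0,0,0,-0.116,0,0,0,0,0,0,-0.118,0,0,0,0,0,0,-0.119,0,0,0,0,0,0,-0.12,0,0,0,0,0,0,-0.12,0]}}

```text
clock: 3.15
position: [0.5416, 0.23, 0.1264]
ee_rot: [2.471, 1.939, 0.002]
force: [-0.0, -1.0, 3.5]
width: 0.003
gripper_force: 1.9
```

>>> {"api": "arm_command", "payload": {"deltas": [0,0,0,0,0,-0.001,0,0,0,0,0,0,-0.001,0,0,0,0,0,0,-0.001,0]}}

```text
clock: 3.45
position: [0.5416, 0.2301, 0.1263]
ee_rot: [2.471, 1.939, 0.002]
force: [-3.7, -2.5, 14.0]
width: 0.009
gripper_force: 7.0
```

Contact is about 14 N at 1 mm preload. Starting the sweep.

>>> {"api": "arm_command", "payload": {"deltas": [0,0,0,-0.0012,-0.0049,0,0,0,0,0,-0.0024,-0.0097,0,0,0,0,0,-0.0036,-0.0146,0,0,0,0,0,-0.0048,-0.0194,0,0,0,0,0,-0.0059,-0.0243,0,0,0,0,0,-0.0071,-0.0291,0,0,0,0,0,-0.0083,-0.034,0,0,0,0,0,-0.0095,-0.0389,0,0,0,0,0,-0.0107,-0.0437,0,0,0,0,0,-0.0119,-0.0486,0,0,0,0,0,-0.0131,-0.0534,0,0,0,0,0,-0.0143,-0.0583,0,0]}}

```text
clock: 4.65
position: [0.5283, 0.174, 0.1263]
ee_rot: [-2.47, -1.941, -0.009]
force: [0.4, 5.1, 6.4]
width: 0.005
gripper_force: 3.3
```

>>> {"api": "arm_command", "payload": {"deltas": [0,0,0,-0.0014,-0.0058,-0.0003,0,0,0,0,-0.0029,-0.0117,-0.0003,0,0,0,0,-0.0043,-0.0175,-0.0003,0,0,0,0,-0.0057,-0.0233,-0.0003,0,0,0,0,-0.0071,-0.0291,-0.0004,0,0,0,0,-0.0086,-0.035,-0.0004,0,0,0,0,-0.01,-0.0408,-0.0004,0,0,0,0,-0.0114,-0.0466,-0.0004,0,0,0,0,-0.0128,-0.0525,-0.0005,0,0,0,0,-0.0143,-0.0583,-0.0005,0,0,0,0,-0.0157,-0.0641,-0.0005,0,0,0,0,-0.0171,-0.0699,-0.0005,0,0,0,0,-0.0185,-0.0758,-0.0005,0,0,0,0,-0.02,-0.0816,-0.0005,0,0,0,0,-0.0214,-0.0874,-0.0005,0]}}

```text
clock: 6.15
position: [0.5078, 0.0871, 0.1262]
ee_rot: [2.469, 1.942, 0.011]
force: [1.0, 6.8, 9.1]
width: 0.002
gripper_force: 4.7
```

>>> {"api": "arm_command", "payload": {"deltas": [0,0,0,-0.0015,-0.004,0,0,0,0,0,-0.003,-0.008,0,0,0,0,0,-0.0045,-0.012,0,0,0,0,0,-0.0055,-0.016,0,0,0,0,0,-0.0062,-0.019,0,0]}}

```text
clock: 6.65
position: [0.5015, 0.0677, 0.126]
ee_rot: [2.47, 1.941, 0.01]
force: [1.6, 6.0, 8.2]
width: 0.003
gripper_force: 4.0
```

>>> {"api": "arm_command", "payload": {"deltas": [0,0,0,-0.0005,-0.002,0,0,0,0,0,-0.001,-0.004,0,0]}}

```text
clock: 6.85
position: [0.5001, 0.0631, 0.1256]
ee_rot: [2.47, 1.941, 0.008]
force: [0.7, 2.4, 4.0]
width: 0.002
gripper_force: 1.4
```

>>> {"api": "arm_command", "payload": {"deltas": [0,0,0,-0.0005,-0.002,0,0,0,0,0,-0.001,-0.004,0,0]}}

```text
clock: 7.05
position: [0.4971, 0.0567, 0.1241]
ee_rot: [2.472, 1.939, -0.001]
force: [0.2, 0.4, 0.8]
width: 0.007
gripper_force: 0.0
```

At y ≈ 0.057 the tip dropped 2 mm and the force fell to zero, so that's the notch. I'll centre in it and go down to the key.

>>> {"api": "arm_command", "payload": {"deltas": [0,0,0,-0.0008,-0.004,0,0,0,0,0,-0.0015,-0.0085,0,0,0,0,0,-0.0015,-0.0085,-0.002,0,0,0,0,-0.0015,-0.0085,-0.004,0,0,0,0,-0.0015,-0.0085,-0.006,0,0,0,0,-0.0015,-0.0085,-0.007,0,0,0,0,-0.0015,-0.0085,-0.008,0,0,0,0,-0.0015,-0.0085,-0.0085,0]}}

```text
clock: 7.85
position: [0.4958, 0.0488, 0.116]
ee_rot: [2.471, 1.94, -0.0]
force: [-2.3, -1.4, 7.7]
width: 0.006
gripper_force: 3.8
```

>>> {"api": "arm_command", "payload": {"deltas": [0,0,0,0,0,-0.001,0,0,0,0,0,0,-0.002,0,0,0,0,0,0,-0.003,0,0,0,0,0,0,-0.004,0,0,0,0,0,0,-0.005,0,0,0,0,0,0,-0.006,0,0,0,0,0,0,-0.007,0,0,0,0,0,0,-0.008,0,0,0,0,0,0,-0.0085,0,0,0,0,0,0,-0.0085,0]}}

```text
clock: 8.85
position: [0.4958, 0.0489, 0.1081]
ee_rot: [2.471, 1.939, -0.0]
force: [-4.7, -1.1, 14.2]
width: 0.009
gripper_force: 7.4
```

>>> {"api": "arm_command", "payload": {"deltas": [0,0,0,0,0,-0.0005,0,0,0,0,0,0,-0.001,0,0,0,0,0,0,-0.0015,0,0,0,0,0,0,-0.0015,0,0,0,0,0,0,-0.0015,0]}}

```text
clock: 9.35
position: [0.4958, 0.0489, 0.1079]
ee_rot: [2.47, 1.939, 0.0]
force: [-11.4, -2.8, 33.2]
width: 0.001
gripper_force: 16.8
```

Hard stop: 33 N with no further travel. I'll lift straight up and clear.

>>> {"api": "arm_command", "payload": {"deltas": [0,0,0,0,0,0.002,0,0,0,0,0,0,0.008,0,0,0,0,0,0,0.02,0,0,0,0,0,0,0.05,0,0,0,0,0,0,0.09,0,0,0,0,0,0,0.13,0,0,0,0,0,0,0.16,0,0,0,0,0,0,0.16,0,0,0,0,-0.04,-0.04,0.16,0,0,0,0,-0.07,-0.08,0.16,0,0,0,0,-0.1,-0.12,0.16,0,0,0,0,-0.12,-0.16,0.16,0,0,0,0,-0.12,-0.2,0.16,0,0,0,0,-0.12,-0.24,0.16,0,0,0,0,-0.12,-0.28,0.16,0,0,0,0,-0.12,-0.28,0.16,0,0,0,0,-0.12,-0.28,0.16,0]}}

```text
clock: 11.05
position: [0.3755, -0.2316, 0.2654]
ee_rot: [-2.472, -1.936, -0.0]
force: [0.6, 1.3, 0.7]
width: 0.005
gripper_force: 0.0
```

Run:
```python
from h import *
from cell import optics
a=optics.get_image("side");b=optics.get_image("top")
cv2.imwrite("pics/end.png",np.hstack([cv2.resize(a[100:350,130:400],(400,370)),cv2.resize(b[60:310,120:390],(400,370))]))
```

```text
(no output)
```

View pics/end.png

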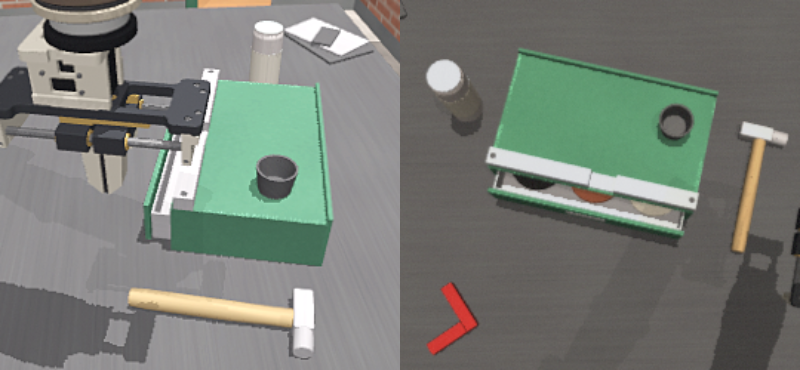

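The drawer is open with its discs showing (right panel, around (590,195)). The can, tub, hammer and square are where they were, and the arm is clear.

```bash
python3 -c "from cell import arm; print(arm.sign_off())"
```

```text
the job is handed in; nothing more can be done
None
```

I swept the rail from its left end, felt the notch and pressed the key to its hard stop; the drawer opened, the arm is clear, nothing else looks moved in the final pictures, and the job was handed in at about 11 s.

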